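# Seat the camera battery on its charging stand

### The arm

A 7-joint arm with a two-finger parallel gripper is mounted at the origin on the work surface. World frame = base frame: x ahead of the robot, y to its left, z up, the work surface at z = 0. Lengths are in m, angles in rad, forces in N, time in s.
With the tool pointing down it reaches from about 0.425 to 0.925 m from the base axis. Payload 6.8 kg.
Tool frame: the origin (TCP) lies midway between the tips of the shut fingers; the grasp point (between the pads) lies 19 mm behind it; z points along the fingers, x is the direction in which the jaws open and shut, and the axes are right-handed (so a half turn about z gives the same grasp; the last joint's range is limited). The gripper opens to 85 mm and grips with 20 to 120 N. Pads are 22 mm wide; open, the fingers measure 114 mm over their backs; the gripper's body (76 mm by 85 mm) begins 54 mm behind the grasp point. The pads swing forward as they close: fully open they stand 13 mm farther back than shut.
Start: joints at [-1.311, 0.477, 0.022, 1.555, -0.011, 1.109, -0.083], TCP at [0.243, 0.63, 0.231] pointing down, gripper open.
Joint ranges: [-2.96, 2.96], [-0.34, 2.1], [-1.41, 1.46], [0.24, 2.44], [-1.37, 4.51], [0.17, 1.92], [-2.96, 2.96]. Speed limits (rad/s): [2.39, 2.39, 3.14, 3.14, 3.14, 3.14, 3.14].

### API

Orientations are given as a unit quaternion [w, x, y, z].
In Python, from station import bot gives the robot as it stands.
- The arm moves only by the tool step_arm, never from a script. Its argument "increments" is a list of rows, each a list of 7 numbers: the shift along the tool's x, y, z in cm, then the turn, a rotation vector about the tool's x, y, z in degrees, then the closure, from 0 (fully open) to 1 (shut). A call has 1 to 20 rows; each row shifts and turns the commanded pose from where the row before left it, along the tool's axes as they then stand; what a row does not reach is not made up. A row lasts 1/10 s, in which the tool goes at most 50 mm and 8.59 degrees, less where a joint would pass 70% of its speed; a pose out of reach is approached as far as the arm can. A call is refused whole if a number of a shift passes 5 or a number of a turn 8.59, either way. A call with a gripper value outside its range is refused whole. The fingers move at their own pace and stop on an object; "squeeze" is the grip in N (left out, the last holds). Time passes only in rows, so rows that do not move let the fingers close. It gives the time, the measured TCP pose, the force and the opening at its end, in the units of the state.
- bot.get_obs(): the state, without advancing time (a new reading comes with each control period).
- bot.read_camera(name): name is "side" or "top" or "wrist"; returns a dict with "pixels" (400x640x3 uint8, red, green, blue), "vertical_fov" (degrees; the focal length in pixels is half the picture's height over the tangent of half this angle, whatever the lens; pixels are square), "cx", "cy" (the principal point, pixels), "camera_from_world" (4x4, takes a point from world to camera coordinates). Camera axes: x right, y down, z forward; pixel columns grow to the right and rows downward; lengths in m; the calibration is good to about 2 mm. The wrist camera is an equidistant fisheye: a pixel r from the principal point sees the ray r / f radians off the axis. A picture is of the moment at which its call begins. There is no depth.
- bot.hand_in(): hands the job in, once; it reports no verdict.
Trained networks look in a picture, given as the dict that the camera call returned (one of the last four; its "shot" number tells which), for a name from the list of things; names that differ only in an ending like _2 or _b are one class to them, and where a whole thing is asked for, a point or a joint stands for the part that bears it (a point fixed in the world has none). Each returns a list of dicts, best first, with "score" (0 to 1); they miss things now and then, are a little off and sometimes report something else, mostly with a low value. They report only what shows in the picture. A call takes as long as a camera call.
- bot.find_in(picture, query): "point" ([column, row] in pixels, amid what is visible of it).
- bot.cut_out(picture, query): "pixels" (400x640 bool, what is visible of it) and "point" ([column, row] in pixels, amid what is visible of it).
- bot.pinpoint(picture, query): "point" ([column, row] in pixels: a listed point, or the origin of a listed thing).
The state is a dict: "t": time; "q": joint angles; "joint_vel": joint speeds; "joint_torque": joint torques, N m; "eef_pos": TCP position; "tool_rot": TCP orientation; "contact_force": force on the tool from outside, world axes, zero at the start; "torque": the same for the moment, N m; "gripper_width": opening from 0.0 (shut) to 1.0 (fully open).
Only numpy, scipy, OpenCV 4.12 (cv2) and the standard library are available. Lean on these libraries where they do the work, as an engineer would, in place of code of your own. Each camera call takes 0.05 s, during which the arm holds its last target.

### The job

Put the big camera battery pack on the charging stand's small deck and slide it gently along against the sprung brass contact, so that it is left lying flat, still pressing lightly on the contact, with no edge hanging over the deck. The contact is delicate, so feel for it and do not ram it, do not drop the battery, and leave everything else where it is.

Things in the scene. Friction and masses are not known exactly. Their poses are not given: they have to be found in the camera images.
- stand: Charging stand fixed to the desk: rubber-topped deck 110 mm (its x) by 68 mm (its y), 30 mm high, and behind it a lower tail (20 mm high, 60 mm wide, x 55 to 160 mm) carrying the contact unit. Origin: centre of the deck's underside, on the desk; x runs along the deck towards the contact unit, z up. Friction of battery on deck 0.9 to 1.4.
- deck (a point): Centre of the deck's flat top face, 30 mm above the desk; axes as the stand's. Deck edges at x = +-55 mm, y = +-34 mm.
- contact_unit: Open aluminium channel, 56 mm wide, on the stand's tail; origin on the tail, 92 mm beyond the deck centre; axes as the stand's; its top is 24 mm above the deck. In it a black carriage, clamped wherever the last user left it (NOT measured), holds a brass contact tongue that stands out over the deck towards the battery.
- tongue_mid (a point): Fixed reference 43.5 mm beyond the deck centre, 12 mm above the deck. The tongue's unloaded front face (34 mm wide, 5 to 19 mm above the deck) is anywhere up to 6.5 mm either side of it along stand x: find it by feel. The tongue gives along stand +x by up to 9 mm, 2.5 N per mm from zero at first touch. Never push it over 10 N; about 5 N (2 mm of give) is right.
- pack: Camera battery pack, a black block with a grey top, 90 mm long (x) by 60 mm wide (y) by 50 mm high, 0.58 to 0.78 kg, lying flat on the desk at the start; a brass strip on each 60 mm end, either end may face the contact. Origin at the centre of its underside, z up. Grip it across the 60 mm width. Let go while pressing on the tongue, it may creep back a little until the deck's friction holds it.
- pack_corner0 (a point): Bottom corner of the battery pack at x = +45 mm, y = +30 mm in its frame.
- pack_corner1 (a point): Bottom corner of the battery pack at x = +45 mm, y = -30 mm in its frame.
- pack_corner2 (a point): Bottom corner of the battery pack at x = -45 mm, y = -30 mm in its frame.
- pack_corner3 (a point): Bottom corner of the battery pack at x = -45 mm, y = +30 mm in its frame.
- trackball: Bystander: white trackball mouse, 93 x 76 x 40 mm high (origin under its round part). Origin at the centre of its underside.
- lens: Bystander: black camera lens standing upright, 69 mm across, 61 mm high. Origin at the centre of its underside.
- keypad: Bystander: flat white keypad with eight keys, 80 x 118 x 26 mm. Origin at the centre of its underside.
- small_battery: Bystander: small black camera battery, 56 x 38 x 21 mm, not the one to load. Origin at the centre of its underside.
- phone: Bystander: phone lying flat, 148 x 72 x 9 mm. Origin at the centre of its underside.
- card_case: Bystander: flat grey memory-card case, 92 x 62 x 20 mm. Origin at the centre of its underside.
- earbud_dish: Bystander: small white dish, 90 mm across, 30 mm high. Origin at the centre of its underside.

How it is judged:
At the end, for the whole second after the job is handed in: The battery pack lies flat on the deck (underside within 3 mm of the deck's top, tilt under 0.05 rad), at rest, all four bottom corners within the deck's outline (1 mm allowance), and presses on the contact unit with 0.8 to 10 N (x of pack_corner0 in the frame of deck between -0.056 and 0.056 m and y of pack_corner0 in the frame of deck between -0.035 and 0.035 m and x of pack_corner1 in the frame of deck between -0.056 and 0.056 m and y of pack_corner1 in the frame of deck between -0.035 and 0.035 m and x of pack_corner2 in the frame of deck between -0.056 and 0.056 m and y of pack_corner2 in the frame of deck between -0.035 and 0.035 m and x of pack_corner3 in the frame of deck between -0.056 and 0.056 m and y of pack_corner3 in the frame of deck between -0.035 and 0.035 m and z of pack in the frame of deck between -0.003 and 0.003 m and angle between pack's own z axis and vertical below 0.05 rad and linear speed of pack below 0.01 m/s and contact force between pack and contact_unit between 0.8 and 10 N); the robot touches nothing.
It fails at once if The battery pushes on the contact unit with more than 10 N (contact force between pack and contact_unit above 10 N).
It fails at once if The robot itself presses on the contact unit with more than 10 N (contact force between any of the fingers, the arm and contact_unit above 10 N).
It fails at once if The battery is dropped or thrown: it moves faster than 0.4 m/s with no finger on it (linear speed of pack above 0.4 m/s and contact force between pack and the fingers below 0.1 N).
It fails at once if A bystander is shifted by more than 20 mm (distance of any of trackball, lens, keypad, small_battery, phone, card_case, earbud_dish from where it was at the start of the episode above 0.02 m).
It also fails if it takes over 61 s, if anything falls off the work surface, if the arm or the gripper's body presses on something with over 40 N, if the wrist force passes 120 N, or if a joint passes its speed limit or range.

## Working session

There is one attempt and no reset: what is moved stays moved. The work goes in short steps, Python scripts to look and compute and a tool call to move; the robot and the scene stay as the last step left them, time stands still between calls to the robot, and variables do not carry over. Pictures are saved under pics/ and viewed, and the job is handed in when it is done.

Besides the shell and the picture viewer there is one more tool, called after ">>>" in YAML: its name, and indented under it one key for each argument. step_arm: Moves the arm, as the interface text tells. Its arguments: {"type":"object","properties":{"increments":{"type":"array"},"squeeze":{"type":"number"}},"required":["increments"]}

```bash
ls; mkdir -p pics; cat > h.py <<'E'
import numpy as np, cv2
from station import bot
from scipy.spatial.transform import Rotation as R
def cam(n,save=None):
    p=bot.read_camera(n)
    if save: cv2.imwrite(f'pics/{save}.png',p['pixels'][:,:,::-1])
    return p
def f(p): return 200/np.tan(np.radians(p['vertical_fov'])/2)
def ray(p,px,fish=False):
    d=np.array([px[0]-p['cx'],px[1]-p['cy']])/f(p)
    if fish:
        r=np.linalg.norm(d); v=np.array([*(d/r*np.sin(r)),np.cos(r)]) if r>1e-9 else np.array([0,0,1.])
    else: v=np.array([d[0],d[1],1.])
    T=np.array(p['camera_from_world']); Rm=T[:3,:3]
    return -Rm.T@T[:3,3], Rm.T@v
def onz(p,px,z,fish=False):
    o,v=ray(p,px,fish); return o+v*(z-o[2])/v[2]
def proj(p,X,fish=False):
    T=np.array(p['camera_from_world']); c=T[:3,:3]@np.array(X)+T[:3,3]
    if fish:
        r=np.hypot(c[0],c[1]); th=np.arctan2(r,c[2]); d=c[:2]/r*th
    else: d=c[:2]/c[2]
    return d*f(p)+[p['cx'],p['cy']]
E
python3 - <<'E'
from h import *
np.set_printoptions(precision=4,suppress=True)
print(bot.get_obs())
for n in ['side','top','wrist']:
    p=cam(n,n+'0'); fi=n=='wrist'
    print(n,p['vertical_fov'],p['cx'],p['cy'],np.array(p['camera_from_world']))
    for q,z in [('pack',0),('pack_corner0',0),('pack_corner1',0),('pack_corner2',0),('pack_corner3',0),('deck',.03),('stand',0),('contact_unit',.02),('tongue_mid',.042),('lens',0),('trackball',0),('keypad',0),('small_battery',0),('phone',0),('card_case',0),('earbud_dish',0)]:
        for r in bot.pinpoint(p,q)[:2]:
            print(q,round(r['score'],2),np.round(r['point'],1),onz(p,r['point'],z,fi))
E
```

```text
pics
{'t': 0.0, 'q': array([-1.3111,  0.4778,  0.0224,  1.5565, -0.0115,  1.1093, -0.0831]), 'joint_vel': array([-0.0014, -0.    , -0.0006,  0.0019,  0.0004, -0.    , -0.0013]), 'joint_torque': array([ -0.0005, -59.645 ,   1.6076, -28.1198,   0.0124,   0.0094,
         0.    ]), 'eef_pos': array([0.2425, 0.6293, 0.2303]), 'tool_rot': array([ 0.0006,  0.8245,  0.5659, -0.0007]), 'contact_force': array([ 1.0964,  0.3438, -0.2939]), 'torque': array([ 0.0283,  0.0569, -0.042 ]), 'gripper_width': 1.0007529476522998}
side 42.18293040455742 321.433322312729 191.58093853657076 [[ 0.9249 -0.3801  0.0119 -0.5542]
 [-0.2209 -0.5627 -0.7966  0.1822]
 [ 0.3095  0.7341 -0.6044  1.4377]
 [ 0.      0.      0.      1.    ]]
pack 0.87 [288.5 174.8] [0.5622 0.2043 0.    ]
pack_corner0 0.74 [284.9 179.9] [0.5412 0.1808 0.    ]
pack_corner0 0.71 [308.1 173.2] [0.6276 0.1888 0.    ]
pack_corner1 0.74 [284.9 179.9] [0.5412 0.1808 0.    ]
pack_corner1 0.71 [308.1 173.2] [0.6276 0.1888 0.    ]
pack_corner2 0.74 [284.9 179.9] [0.5412 0.1808 0.    ]
pack_corner2 0.71 [308.1 173.2] [0.6276 0.1888 0.    ]
pack_c
[... 1980 characters left out ...]
] [0.7986 0.0133 0.    ]
keypad 0.43 [248.3 225.7] [0.5306 0.1771 0.    ]
small_battery 0.65 [374.4 144.6] [ 0.7647 -0.2083  0.    ]
phone 0.75 [149.9 238.2] [0.5018 0.47   0.    ]
card_case 0.74 [460.1 215.2] [ 0.5439 -0.456   0.    ]
card_case 0.62 [226.6 228.2] [0.525  0.2418 0.    ]
earbud_dish 0.8 [242.3 148.7] [0.7634 0.1914 0.    ]
wrist 65.70646984690485 319.82700329419146 200.00246266497123 [[ 0.359   0.9334  0.0009 -0.675 ]
 [ 0.9009 -0.3467  0.2612 -0.0333]
 [ 0.2441 -0.093  -0.9653  0.3765]
 [ 0.      0.      0.      1.    ]]
pack 0.53 [ 39.5 392.4] [ 0.5443 -0.4352  0.    ]
keypad 0.35 [ 36.2 389.6] [ 0.5326 -0.4439  0.    ]
card_case 0.43 [ 38.7 392.1] [ 0.5433 -0.4402  0.    ]
```

```bash
python3 - <<'E'
import cv2
a=cv2.imread('pics/top0.png'); cv2.imwrite('pics/top0c.png',cv2.resize(a[110:300,130:480],None,fx=2.28,fy=2.28,interpolation=cv2.INTER_CUBIC))
a=cv2.imread('pics/side0.png'); cv2.imwrite('pics/side0c.png',cv2.resize(a[120:340,190:450],None,fx=2.7,fy=2.7,interpolation=cv2.INTER_CUBIC))
E
```

```text
(no output)
```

View pics/top0c.png

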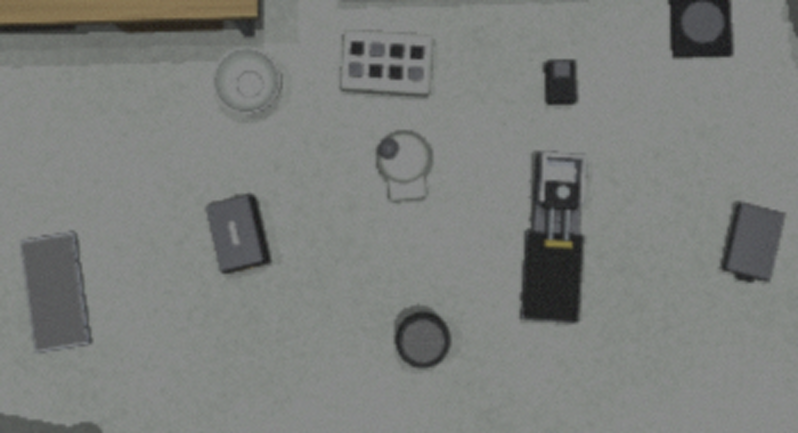

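View pics/side0c.png

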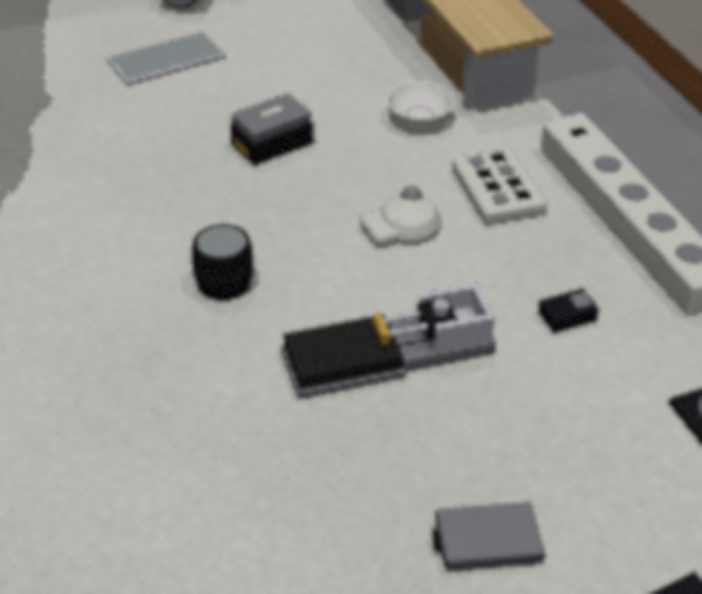

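```bash
cat >> h.py <<'E'
def plan(x,y,z,yaw,n,show=True):
    """yaw: world yaw(deg) of tool x"""
    o=bot.get_obs(); q=o['tool_rot']; Rm=R.from_quat([q[1],q[2],q[3],q[0]])
    xt=Rm.apply([1,0,0]); y0=np.degrees(np.arctan2(xt[1],xt[0]))
    T=R.from_matrix(np.array([[np.cos(np.radians(yaw)),np.sin(np.radians(yaw)),0],[np.sin(np.radians(yaw)),-np.cos(np.radians(yaw)),0],[0,0,-1.]]))
    d=Rm.inv().apply(np.array([x,y,z])-o['eef_pos'])*100
    rv=np.degrees((Rm.inv()*T).as_rotvec())
    print('cur',o['eef_pos'].round(4),'yaw',y0.round(2),'shift tool cm (before turn)',d.round(2),'turn',rv.round(2),'per row',(d/n).round(3),(rv/n).round(2))
E
python3 - <<'E'
from h import *
plan(.55,.215,.25,102,12)
p=cam('wrist');T=np.array(p['camera_from_world']);o=-T[:3,:3].T@T[:3,3]
ob=bot.get_obs();q=ob['tool_rot'];print(R.from_quat([q[1],q[2],q[3],q[0]]).inv().apply(o-ob['eef_pos']))
E
```

```text
cur [0.2427 0.6299 0.2313] yaw 68.93 shift tool cm (before turn) [-27.66  43.59  -1.87] turn [ -0.    -0.   -33.07] per row [-2.305  3.633 -0.156] [-0.   -0.   -2.76]
[-0.00035316 -0.06662576 -0.14141967]
```

>>> step_arm:
  increments:
    - [-2.3, 3.63, -0.15, 0, 0, 0, 0]
    - [-2.3, 3.63, -0.15, 0, 0, 0, 0]
    - [-2.3, 3.63, -0.15, 0, 0, 0, 0]
    - [-2.3, 3.63, -0.15, 0, 0, 0, 0]
    - [-2.3, 3.63, -0.15, 0, 0, 0, 0]
    - [-2.3, 3.63, -0.15, 0, 0, 0, 0]
    - [-2.3, 3.63, -0.15, 0, 0, 0, 0]
    - [-2.3, 3.63, -0.15, 0, 0, 0, 0]
    - [-2.3, 3.63, -0.15, 0, 0, 0, 0]
    - [-2.3, 3.63, -0.15, 0, 0, 0, 0]
    - [-2.3, 3.63, -0.15, 0, 0, 0, 0]
    - [-2.3, 3.63, -0.15, 0, 0, 0, 0]
    - [0, 0, 0, 0, 0, -8.25, 0]
    - [0, 0, 0, 0, 0, -8.25, 0]
    - [0, 0, 0, 0, 0, -8.25, 0]
    - [0, 0, 0, 0, 0, -8.25, 0]
  squeeze: 60

```text
t: 4.2
eef_pos: [0.55, 0.2156, 0.2494]
tool_rot: [-0.0, 0.628, 0.779, 0.0]
contact_force: [-0.1, -0.1, -0.2]
gripper_width: 1.004
```

```bash
python3 - <<'E'
from h import *
np.set_printoptions(precision=4,suppress=True)
p=cam('wrist','w1')
for q,z in [('pack',0),('pack_corner0',0)]:
    for r in bot.pinpoint(p,q)[:4]:
        print(q,round(r['score'],2),np.round(r['point'],1),onz(p,r['point'],z,True))
print(bot.get_obs()['t'],bot.get_obs()['eef_pos'])
import pickle; pickle.dump(p,open('w1.pkl','wb'))
E
```

```text
pack_corner0 0.69 [337.1 149.5] [0.519  0.2316 0.    ]
pack_corner0 0.61 [293.2 150.5] [0.532  0.1776 0.    ]
4.35 [0.55   0.2156 0.2494]
```

View pics/w1.png

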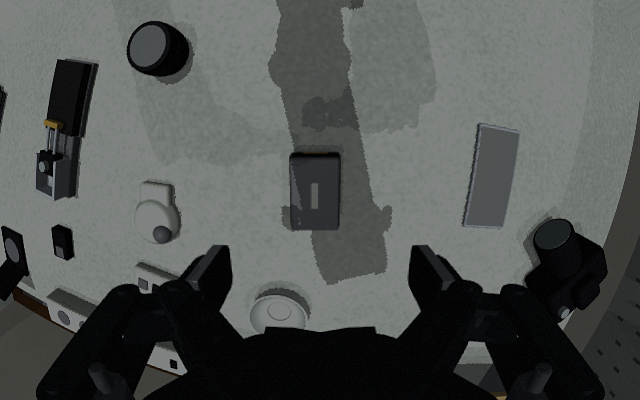

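```bash
python3 - <<'E'
from h import *
import pickle
np.set_printoptions(precision=4,suppress=True)
p=pickle.load(open('w1.pkl','rb'))
a=p['pixels'][:,:,::-1]
cv2.imwrite('pics/w1c.png',cv2.resize(a[135:245,270:360],None,fx=5,fy=5,interpolation=cv2.INTER_CUBIC))
b=p['pixels'][90:260,20:110][:,:,::-1]
cv2.imwrite('pics/w1s.png',cv2.resize(b,None,fx=3.4,fy=3.4,interpolation=cv2.INTER_CUBIC))
for i,c in enumerate([(290,153),(341,153),(339,229),(291,229)]): print(onz(p,c,.05,True))
E
```

```text
[0.5294 0.1777 0.05  ]
[0.5175 0.2328 0.05  ]
[0.6047 0.2509 0.05  ]
[0.6168 0.1958 0.05  ]
```

View pics/w1c.png

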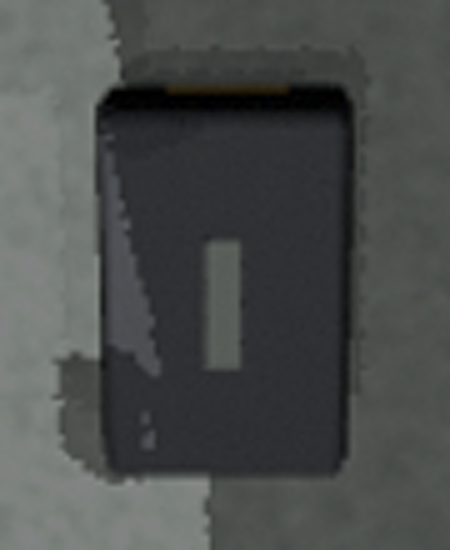

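View pics/w1s.png

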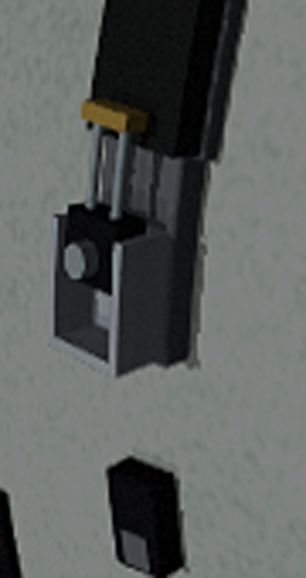

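```bash
python3 - <<'E'
from h import *
plan(.49,-.195,.22,95,9)
E
```

```text
cur [0.55   0.2156 0.2494] yaw 101.74 shift tool cm (before turn) [-38.98 -14.23   2.93] turn [ 0.   -0.01  6.74] per row [-4.331 -1.581  0.325] [ 0.   -0.    0.75]
```

>>> step_arm:
  increments:
    - [-4.3, -1.6, 0.33, 0, 0, 0, 0]
    - [-4.3, -1.6, 0.33, 0, 0, 0, 0]
    - [-4.3, -1.6, 0.33, 0, 0, 0, 0]
    - [-4.3, -1.6, 0.33, 0, 0, 0, 0]
    - [-4.3, -1.6, 0.33, 0, 0, 0, 0]
    - [-4.3, -1.6, 0.33, 0, 0, 0, 0]
    - [-4.3, -1.6, 0.33, 0, 0, 0, 0]
    - [-4.3, -1.6, 0.33, 0, 0, 0, 0]
    - [-4.3, -1.6, 0.33, 0, 0, 0, 0]
    - [0, 0, 0, 0, 0, 6.7, 0]
    - [0, 0, 0, 0, 0, 0, 0]

```text
t: 5.45
eef_pos: [0.4885, -0.1941, 0.2196]
tool_rot: [0.0, 0.677, 0.736, -0.0]
contact_force: [-0.7, 0.9, -0.2]
gripper_width: 1.001
```

```bash
python3 - <<'E'
from h import *
np.set_printoptions(precision=4,suppress=True)
p=cam('wrist','w2')
for q,z in [('deck',.03),('contact_unit',.02),('tongue_mid',.042)]:
    for r in bot.pinpoint(p,q)[:2]:
        print(q,round(r['score'],2),np.round(r['point'],1),onz(p,r['point'],z,True))
print(bot.get_obs()['t'],bot.get_obs()['eef_pos'])
import pickle; pickle.dump(p,open('w2.pkl','wb'))
a=p['pixels'][:,:,::-1][100:280,240:400]
cv2.imwrite('pics/w2c.png',cv2.resize(a,None,fx=3.3,fy=3.3,interpolation=cv2.INTER_CUBIC))
E
```

```text
deck 0.67 [322.7 194.2] [ 0.5046 -0.1894  0.03  ]
contact_unit 0.73 [310.5 264.8] [ 0.5973 -0.1963  0.02  ]
contact_unit 0.72 [457.3 139.8] [ 0.4277 -0.0373  0.02  ]
tongue_mid 0.96 [313.9 235.3] [ 0.549  -0.1954  0.042 ]
5.65 [ 0.4896 -0.1912  0.2197]
```

View pics/w2c.png

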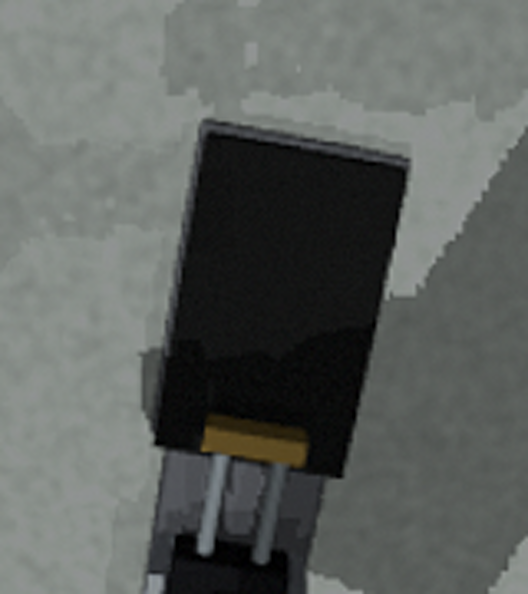

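View pics/w2.png

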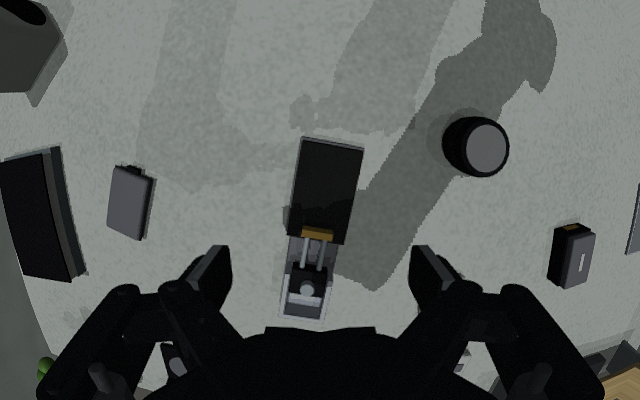

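```bash
python3 - <<'E'
from h import *
import pickle
np.set_printoptions(precision=4,suppress=True)
p=pickle.load(open('w2.pkl','rb'))
c=[(206,135),(408,171),(343,476),(157,443)]
P=[onz(p,(240+(u-1.15)/3.3,100+(v-1.15)/3.3),.03,True) for u,v in c]
P=np.array(P);print(P, P.mean(0))
for i in range(4):
    d=P[(i+1)%4]-P[i]; print(np.linalg.norm(d),np.degrees(np.arctan2(d[1],d[0])))
# tongue front lower... top edge of front face z=.049
for u,v in [(207,417),(308,433)]: print(onz(p,(240+u/3.3,100+v/3.3),.049,True))
E
```

```text
[[ 0.4476 -0.2164  0.03  ]
 [ 0.4535 -0.1499  0.03  ]
 [ 0.5618 -0.1601  0.03  ]
 [ 0.5548 -0.226   0.03  ]] [ 0.5044 -0.1881  0.03  ]
0.06675278824164436 84.9064727538374
0.10873625072928188 -5.367423353438404
0.06629390695695649 -96.02431084033839
0.10765810799566716 174.87870741270794
[ 0.537  -0.2083  0.049 ]
[ 0.5398 -0.175   0.049 ]
```

```bash
python3 - <<'E'
from h import *
import pickle
np.set_printoptions(precision=4,suppress=True)
p=cam('wrist','w3'); t=cam('top'); s=cam('side','side1')
print(bot.get_obs()['t'],bot.get_obs()['eef_pos'])
pickle.dump((p,t,s),open('w3.pkl','wb'))
a=p['pixels'][:,:,::-1][100:280,240:400]
cv2.imwrite('pics/w3c.png',cv2.resize(a,None,fx=3.3,fy=3.3,interpolation=cv2.INTER_CUBIC))
for n,pp in (('w',p),('s',s),('t',t)):
  for q,z in [('deck',.03),('contact_unit',.02),('tongue_mid',.042)]:
    for r in bot.pinpoint(pp,q)[:1]:
        print(n,q,round(r['score'],2),np.round(r['point'],1),onz(pp,r['point'],z,n=='w'))
# dark rubber segmentation
g=p['pixels'].max(2)[100:250,270:380]
m=(g<42).astype(np.uint8); 
n,l,st,ce=cv2.connectedComponentsWithStats(m); k=1+np.argmax(st[1:,4]); print(st[k])
E
```

```text
5.8 [ 0.4893 -0.1917  0.2196]
w deck 0.63 [325.  194.8] [ 0.506  -0.1836  0.03  ]
w contact_unit 0.7 [307.  262.4] [ 0.5955 -0.1965  0.02  ]
w tongue_mid 0.98 [310.8 234.7] [ 0.5497 -0.1952  0.042 ]
s deck 0.9 [317.1 245.9] [ 0.5091 -0.1867  0.03  ]
s contact_unit 0.73 [349.5 240.5] [ 0.6071 -0.1901  0.02  ]
s tongue_mid 0.69 [340.2 202. ] [ 0.6423 -0.0443  0.042 ]
t deck 0.76 [370.7 228.3] [ 0.5126 -0.183   0.03  ]
t contact_unit 0.75 [372.6 200.2] [ 0.5948 -0.1932  0.02  ]
t tongue_mid 0.67 [373.1 216.1] [ 0.5474 -0.1895  0.042 ]
[  13   39   78  105 5537]
```

View pics/w3c.png

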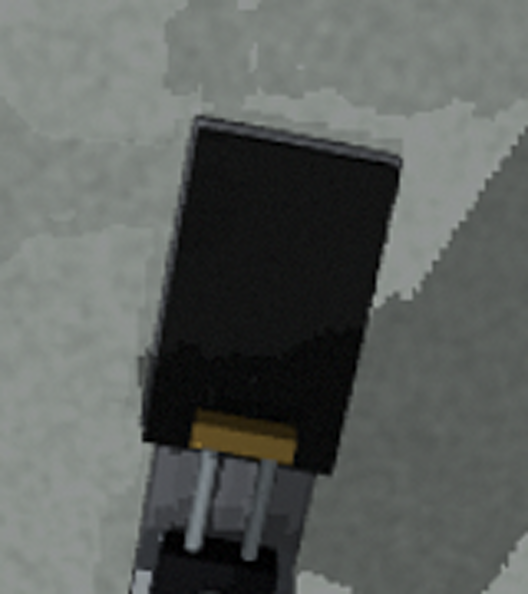

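```bash
python3 - <<'E'
from h import *
import pickle
np.set_printoptions(precision=4,suppress=True)
p,t,s=pickle.load(open('w3.pkl','rb'))
c=[(196,130),(401,166),(333,474),(145,440)]
P=np.array([onz(p,(240+(u-1.15)/3.3,100+(v-1.15)/3.3),.03,True) for u,v in c]);print(P, P.mean(0))
for i in range(4):
    d=P[(i+1)%4]-P[i]; print(np.linalg.norm(d),np.degrees(np.arctan2(d[1],d[0])))
b=t['pixels'][:,:,::-1][170:260,345:405]; cv2.imwrite('pics/t3c.png',cv2.resize(b,None,fx=6,fy=6,interpolation=cv2.INTER_CUBIC))
b=s['pixels'][:,:,::-1][215:280,280:380]; cv2.imwrite('pics/s3c.png',cv2.resize(b,None,fx=6,fy=6,interpolation=cv2.INTER_CUBIC))
p2=cam('wrist','w4'); print(np.abs(p2['pixels'].astype(int)-p['pixels']).mean(), p2['camera_from_world']@np.linalg.inv(p['camera_from_world']))
pickle.dump(p2,open('w4.pkl','wb'))
a=p2['pixels'][:,:,::-1][100:280,240:400]
cv2.imwrite('pics/w4c.png',cv2.resize(a,None,fx=3.3,fy=3.3,interpolation=cv2.INTER_CUBIC))
E
```

```text
[[ 0.4475 -0.2171  0.03  ]
 [ 0.4526 -0.1497  0.03  ]
 [ 0.562  -0.1598  0.03  ]
 [ 0.5555 -0.2264  0.03  ]] [ 0.5044 -0.1883  0.03  ]
0.0676277020970382 85.64261829591199
0.10977596550286113 -5.263033008373447
0.06697049035091081 -95.54070406992699
0.10838443648047114 175.0803437634785
3.0375325520833334 [[ 1.      0.0032  0.0013  0.0012]
 [-0.0032  1.      0.0002  0.0006]
 [-0.0013 -0.0003  1.      0.0001]
 [ 0.      0.      0.      1.    ]]
```

View pics/t3c.png

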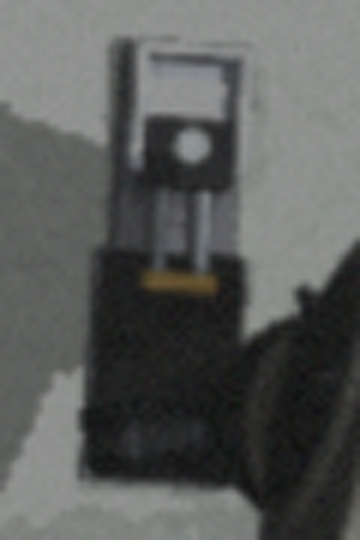

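View pics/s3c.png

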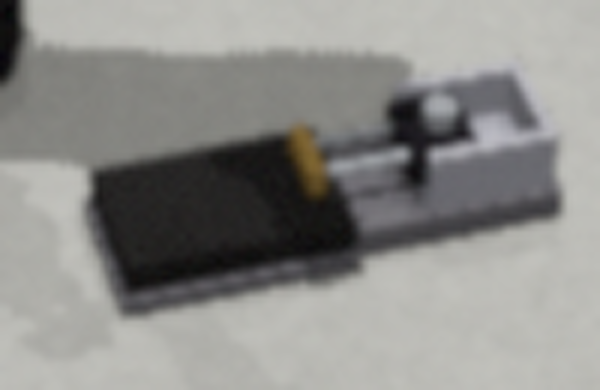

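View pics/w4c.png

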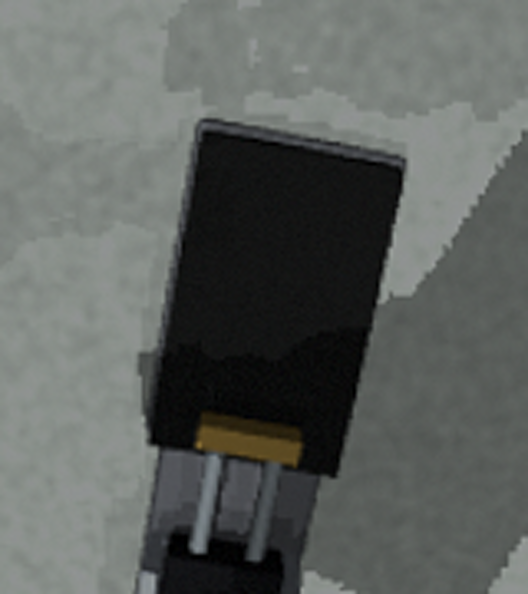

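```bash
python3 - <<'E'
from h import *
import pickle
np.set_printoptions(precision=4,suppress=True)
p,t,s=pickle.load(open('w3.pkl','rb'))
yaw=np.radians(-5.2); c=np.array([.5044,-.1883])
for sx,sy in [(-1,-1),(-1,1),(1,1),(1,-1)]:
    X=c+np.array([[np.cos(yaw),-np.sin(yaw)],[np.sin(yaw),np.cos(yaw)]])@[sx*.055,sy*.034]
    X=[*X,.03]
    print((proj(t,X)-[345,170])*6+2.5,(proj(s,X)-[280,215])*6+2.5)
# what top sees
print([onz(t,(345+u/6,170+v/6),.03) for u,v in [(97,253),(245,257),(80,478)]])
print([onz(s,(280+u/6,215+v/6),.03) for u,v in [(95,175),(130,287),(355,248)]])
p4=pickle.load(open('w4.pkl','rb'))
P=np.array([onz(p4,(240+(u-1.15)/3.3,100+(v-1.15)/3.3),.03,True) for u,v in [(201,132),(405,167),(338,475),(150,442)]]);print(P.mean(0))
plan(.567,.2143,.24,101.7,9)
E
```

```text
[232.9167 487.6032] [121.3172 266.4993]
[ 91.98   478.7806] [ 82.9382 167.4101]
[104.2232 251.0652] [307.445  122.7305]
[244.1852 259.7863] [353.2416 218.3521]
[array([ 0.5602, -0.1571,  0.03  ]), array([ 0.5562, -0.2288,  0.03  ]), array([ 0.452 , -0.1449,  0.03  ])]
[array([ 0.4567, -0.1584,  0.03  ]), array([ 0.4461, -0.2326,  0.03  ]), array([ 0.5494, -0.247 ,  0.03  ])]
[ 0.5042 -0.1883  0.03  ]
cur [ 0.489  -0.1927  0.2195] yaw 95.22 shift tool cm (before turn) [39.82 11.48 -2.05] turn [-0.01 -0.   -6.48] per row [ 4.425  1.275 -0.227] [-0.   -0.   -0.72]
```

>>> step_arm:
  increments:
    - [4.4, 1.28, 0, 0, 0, 0, 0]
    - [4.4, 1.28, 0, 0, 0, 0, 0]
    - [4.4, 1.28, 0, 0, 0, 0, 0]
    - [4.4, 1.28, 0, 0, 0, 0, 0]
    - [4.4, 1.28, 0, 0, 0, 0, 0]
    - [4.4, 1.28, 0, 0, 0, 0, 0]
    - [4.4, 1.28, 0, 0, 0, 0, 0]
    - [4.4, 1.28, 0, 0, 0, 0, 0]
    - [4.4, 1.28, 2.0, 0, 0, 0, 0]
    - [0.2, 0, 3.0, 0, 0, -6.5, 0]
    - [0, 0, 3.0, 0, 0, 0, 0]
    - [0, 0, 0, 0, 0, 0, 0]
    - [0, 0, 0, 0, 0, 0, 0]

```text
t: 7.6
eef_pos: [0.5676, 0.2137, 0.1398]
tool_rot: [-0.0, 0.632, 0.775, -0.0]
contact_force: [0.7, -1.0, -0.4]
gripper_width: 1.006
```

```bash
python3 - <<'E'
from h import *
import pickle
np.set_printoptions(precision=4,suppress=True)
p=cam('wrist','w5'); pickle.dump(p,open('w5.pkl','wb'))
print(bot.get_obs()['t']); plan(.567,.2143,.012,101.7,4)
a=p['pixels'][:,:,::-1][100:300,220:420]
cv2.imwrite('pics/w5c.png',cv2.resize(a,None,fx=3,fy=3,interpolation=cv2.INTER_CUBIC))
E
```

```text
7.65
cur [0.5684 0.2139 0.1409] yaw 101.66 shift tool cm (before turn) [ 0.06 -0.15 12.89] turn [ 0.09 -0.01 -0.04] per row [ 0.016 -0.037  3.222] [ 0.02 -0.   -0.01]
```

View pics/w5c.png

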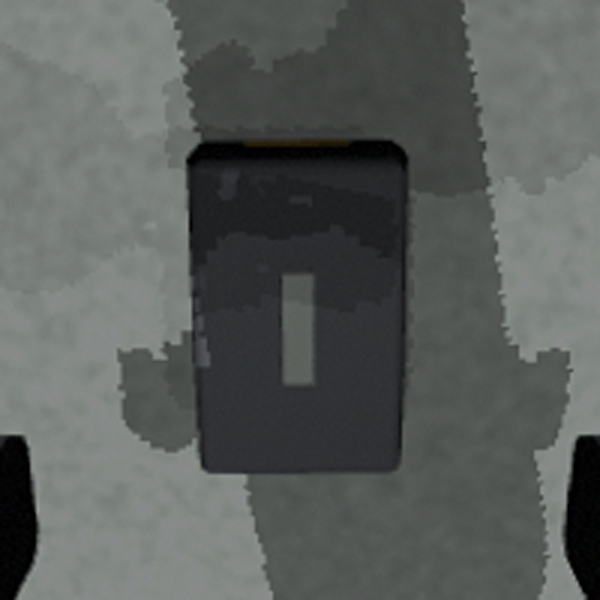

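```bash
python3 - <<'E'
from h import *
import pickle
np.set_printoptions(precision=4,suppress=True)
p=pickle.load(open('w5.pkl','rb'))
P=np.array([onz(p,(220+(u-1)/3,100+(v-1)/3),.05,True) for u,v in [(188,152),(408,152),(402,470),(202,470)]]);print(P,P.mean(0))
for i in range(4):
    d=P[(i+1)%4]-P[i]; print(np.linalg.norm(d),np.degrees(np.arctan2(d[1],d[0])))
E
```

```text
[[0.5313 0.1776 0.05  ]
 [0.5202 0.2316 0.05  ]
 [0.605  0.2502 0.05  ]
 [0.6162 0.1963 0.05  ]] [0.5682 0.2139 0.05  ]
0.05506088333394955 101.69169655965015
0.08685285706600822 12.409939216297378
0.05508890301564673 -78.3072634503029
0.08685351020595863 -167.60855170071522
```

>>> step_arm:
  increments:
    - [0, 0, 3, 0, 0, 0, 0]
    - [0, 0, 3, 0, 0, 0, 0]
    - [0, 0, 3, 0, 0, 0, 0]
    - [0, 0, 2, 0, 0, 0, 0]
    - [0, 0, 1.2, 0, 0, 0, 0]
    - [0, 0, 0.6, 0, 0, 0, 0]
    - [0, 0, 0, 0, 0, 0, 0]
  squeeze: 70

```text
t: 8.35
eef_pos: [0.5681, 0.2142, 0.0122]
tool_rot: [0.0, 0.631, 0.776, 0.0]
contact_force: [0.3, -0.5, 0.8]
gripper_width: 0.997
```

>>> step_arm:
  increments:
    - [0, 0, 0, 0, 0, 0, 0.2]
    - [0, 0, 0, 0, 0, 0, 0.4]
    - [0, 0, 0, 0, 0, 0, 1]
    - [0, 0, 0, 0, 0, 0, 1]
    - [0, 0, 0, 0, 0, 0, 1]
    - [0, 0, 0, 0, 0, 0, 1]
    - [0, 0, 0, 0, 0, 0, 1]

```text
t: 9.05
eef_pos: [0.5686, 0.2143, 0.0132]
tool_rot: [0.001, 0.631, 0.776, 0.001]
contact_force: [-0.9, -0.9, 4.7]
gripper_width: 0.69
```

```bash
python3 - <<'E'
from h import *
np.set_printoptions(precision=4,suppress=True)
o=bot.get_obs(); print(o['t'],o['eef_pos'],o['contact_force'],o['torque'],o['gripper_width'])
plan(.567,.2143,.012,102,1)
E
```

```text
9.05 [0.5686 0.2143 0.0132] [-0.9129 -0.8809  4.6667] [-0.344   0.1889  0.0168] 0.690155588624798
cur [0.5686 0.2143 0.0132] yaw 101.71 shift tool cm (before turn) [ 0.04 -0.16  0.12] turn [ 0.14 -0.02 -0.29] per row [ 0.036 -0.159  0.117] [ 0.14 -0.02 -0.29]
```

>>> step_arm:
  increments:
    - [0, 0, -0.5, 0, 0, 0, 1]
    - [0, 0, -1.5, 0, 0, 0, 1]
    - [0, 0, -3, 0, 0, 0, 1]
    - [0, 0, -3, 0, 0, 0, 1]
    - [0, 0, -3, 0, 0, 0, 1]
    - [0, 0, -2, 0, 0, 0, 1]
    - [0, 0, -1, 0, 0, 0, 1]
    - [0, 0, 0, 0, 0, 0, 1]

```text
t: 9.85
eef_pos: [0.568, 0.2144, 0.1532]
tool_rot: [0.0, 0.631, 0.776, 0.001]
contact_force: [0.6, -0.5, -6.2]
gripper_width: 0.692
```

```bash
python3 - <<'E'
from h import *
np.set_printoptions(precision=4,suppress=True)
o=bot.get_obs(); print(o['t'],o['eef_pos'],o['contact_force'],o['torque'],o['gripper_width'])
plan(.4795,-.186,.15,84.8,12)
E
```

```text
9.85 [0.568  0.2144 0.1532] [ 0.6119 -0.5158 -6.2427] [-0.0665  0.0059 -0.0042] 0.691963335826021
cur [0.568  0.2144 0.1532] yaw 101.72 shift tool cm (before turn) [-37.4  -16.8    0.25] turn [ 0.13 -0.06 16.92] per row [-3.117 -1.4    0.021] [ 0.01 -0.    1.41]
```

>>> step_arm:
  increments:
    - [-1.5, -0.6, 0, 0, 0, 0, 1]
    - [-3, -1.4, 0, 0, 0, 0, 1]
    - [-3.2, -1.4, 0, 0, 0, 0, 1]
    - [-3.2, -1.4, 0, 0, 0, 0, 1]
    - [-3.2, -1.4, 0, 0, 0, 0, 1]
    - [-3.2, -1.4, 0, 0, 0, 0, 1]
    - [-3.2, -1.4, 0, 0, 0, 0, 1]
    - [-3.2, -1.4, 0, 0, 0, 0, 1]
    - [-3.2, -1.4, 0, 0, 0, 0, 1]
    - [-3.2, -1.4, 0, 0, 0, 0, 1]
    - [-3.2, -1.4, 0, 0, 0, 0, 1]
    - [-3.0, -1.4, 0, 0, 0, 0, 1]
    - [-1.0, -0.6, 0, 0, 0, 0, 1]
    - [-0.1, -0.2, 0, 0, 0, 5.7, 1]
    - [0, 0, 0, 0, 0, 5.7, 1]
    - [0, 0, 0, 0, 0, 5.6, 1]
    - [0, 0, 0, 0, 0, 0, 1]
    - [0, 0, 0, 0, 0, 0, 1]
    - [0, 0, 0, 0, 0, 0, 1]

```text
t: 11.75
eef_pos: [0.4785, -0.186, 0.1512]
tool_rot: [-0.0, 0.738, 0.675, -0.0]
contact_force: [0.3, 0.4, -5.3]
gripper_width: 0.689
```

```bash
python3 - <<'E'
from h import *
np.set_printoptions(precision=4,suppress=True)
for i in range(3):
    o=bot.get_obs(); print(o['t'],o['eef_pos'],o['contact_force'],o['torque'],o['gripper_width'])
    cam('wrist','w6')
plan(.4795,-.186,.05,84.8,1)
E
```

```text
11.75 [ 0.4785 -0.186   0.1512] [ 0.2642  0.4406 -5.2661] [0.0028 0.0485 0.0108] 0.6890161873528433
11.8 [ 0.4787 -0.1861  0.1513] [ 0.0564 -0.0756 -6.2608] [0.0317 0.0606 0.0349] 0.6922280759867617
11.85 [ 0.4788 -0.1861  0.1514] [-0.6391  0.143  -7.458 ] [ 0.044   0.0035 -0.0044] 0.6903589050840147
cur [ 0.4789 -0.1862  0.1515] yaw 84.78 shift tool cm (before turn) [ 0.02  0.06 10.15] turn [-0.01 -0.01 -0.02] per row [ 0.02   0.064 10.148] [-0.01 -0.01 -0.02]
```

View pics/w6.png

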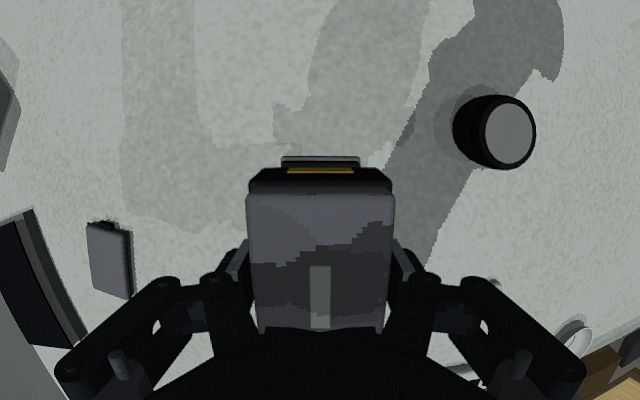

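>>> step_arm:
  increments:
    - [0, 0.05, 1, 0, 0, 0, 1]
    - [0, 0, 2, 0, 0, 0, 1]
    - [0, 0, 2.5, 0, 0, 0, 1]
    - [0, 0, 2.5, 0, 0, 0, 1]
    - [0, 0, 1.5, 0, 0, 0, 1]
    - [0, 0, 0.6, 0, 0, 0, 1]
    - [0, 0, 0.3, 0, 0, 0, 1]
    - [0, 0, 0, 0, 0, 0, 1]
    - [0, 0, 0, 0, 0, 0, 1]
    - [0, 0, 0, 0, 0, 0, 1]

```text
t: 12.9
eef_pos: [0.4801, -0.1864, 0.0484]
tool_rot: [0.001, 0.739, 0.674, 0.0]
contact_force: [1.3, -0.5, -6.7]
gripper_width: 0.692
```

```bash
python3 - <<'E'
from h import *
np.set_printoptions(precision=4,suppress=True)
for i in range(6):
    o=bot.get_obs(); print(o['t'],o['eef_pos'],o['contact_force'],o['torque'],o['gripper_width'])
    s=cam('side','s7')
b=s['pixels'][:,:,::-1][195:295,270:390]; cv2.imwrite('pics/s7c.png',cv2.resize(b,None,fx=6,fy=6,interpolation=cv2.INTER_CUBIC))
plan(.4795,-.186,.05,84.8,1)
E
```

```text
12.9 [ 0.4801 -0.1864  0.0484] [ 1.3285 -0.5202 -6.6786] [0.0035 0.0349 0.0265] 0.6916834122557886
12.95 [ 0.4801 -0.1864  0.0483] [ 0.0497  0.1689 -6.5935] [0.0117 0.0131 0.0124] 0.6917676520067555
13.0 [ 0.4799 -0.1863  0.0482] [-0.5077 -0.6371 -5.7549] [ 0.0377  0.0176 -0.0293] 0.6901649548162808
13.05 [ 0.4798 -0.1863  0.0481] [-0.9166 -0.5796 -5.7042] [ 0.0186  0.0411 -0.0066] 0.6927976320518642
13.1 [ 0.4798 -0.1863  0.048 ] [ 0.1605  0.7058 -6.0802] [ 0.0134  0.042  -0.0193] 0.6896792610397494
13.15 [ 0.4797 -0.1863  0.0479] [ 0.2003  0.3459 -6.5031] [-0.0518 -0.0353 -0.055 ] 0.6936775543765894
cur [ 0.4796 -0.1862  0.0478] yaw 84.72 shift tool cm (before turn) [ 0.02 -0.01 -0.22] turn [ 0.02 -0.   -0.08] per row [ 0.023 -0.011 -0.221] [ 0.02 -0.   -0.08]
```

View pics/s7c.png

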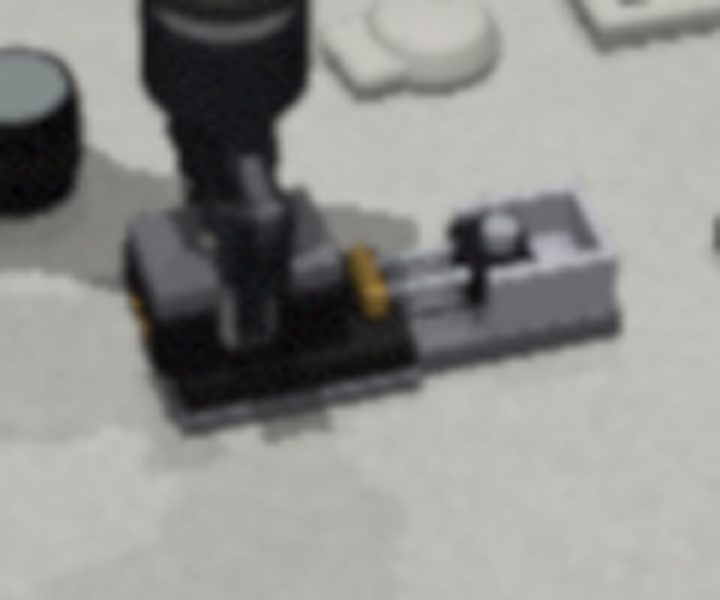

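>>> step_arm:
  increments:
    - [0, 0, 0.1, 0, 0, 0, 1]
    - [0, 0, 0.1, 0, 0, 0, 1]
    - [0, 0, 0.1, 0, 0, 0, 1]
    - [0, 0, 0, 0, 0, 0, 1]
    - [0, 0, 0, 0, 0, 0, 1]

```text
t: 13.7
eef_pos: [0.4794, -0.1862, 0.0445]
tool_rot: [-0.0, 0.739, 0.674, -0.0]
contact_force: [-0.1, -0.1, -6.2]
gripper_width: 0.692
```

```bash
cat >> h.py <<'E'
def feel(n=6):
    F=[];M=[]
    for i in range(n):
        o=bot.get_obs(); F.append(o['contact_force']);M.append(o['torque']); bot.read_camera('top')
    o=bot.get_obs(); np.set_printoptions(precision=4,suppress=True)
    u=np.array([np.cos(np.radians(-5.2)),np.sin(np.radians(-5.2)),0]); rel=o['eef_pos']-[.5044,-.1883,.03]
    v=np.array([-u[1],u[0],0])
    F=np.array(F)
    print(o['t'],'eef',o['eef_pos'],'deck xy',rel@u,rel@v,'F',F.mean(0),'Fx_deck',(F@u).mean(),'M',np.mean(M,0),'w',o['gripper_width'])
E
python3 -c "
from h import *
feel()"
```

```text
14.0 eef [ 0.4795 -0.1863  0.0446] deck xy -0.02495850880232636 -0.00024592779696343525 F [ 0.1974  0.1744 -6.4192] Fx_deck 0.18081271096976106 M [ 0.0024  0.0403 -0.0034] w 0.689921848261054
```

>>> step_arm:
  increments:
    - [0, 0.2, 0, 0, 0, 0, 1]
    - [0, 0.2, 0, 0, 0, 0, 1]
    - [0, 0.2, 0, 0, 0, 0, 1]
    - [0, 0.2, 0, 0, 0, 0, 1]
    - [0, 0.2, 0, 0, 0, 0, 1]
    - [0, 0.2, 0, 0, 0, 0, 1]
    - [0, 0, 0, 0, 0, 0, 1]
    - [0, 0, 0, 0, 0, 0, 1]
    - [0, 0, 0, 0, 0, 0, 1]

```text
t: 14.9
eef_pos: [0.4913, -0.1873, 0.0445]
tool_rot: [-0.0, 0.739, 0.674, -0.0]
contact_force: [-0.8, -0.8, -6.9]
gripper_width: 0.69
```

```bash
python3 -c "
from h import *
feel()
s=cam('side');b=s['pixels'][:,:,::-1][195:295,270:390]; cv2.imwrite('pics/s8c.png',cv2.resize(b,None,fx=6,fy=6,interpolation=cv2.INTER_CUBIC))"
```

```text
15.2 eef [ 0.4914 -0.1874  0.0446] deck xy -0.013045639864556388 -0.00024164227849489387 F [-0.1826 -0.57   -6.6065] Fx_deck -0.1301622130782945 M [-0.0177  0.0347 -0.0321] w 0.692821132189201
```

View pics/s8c.png

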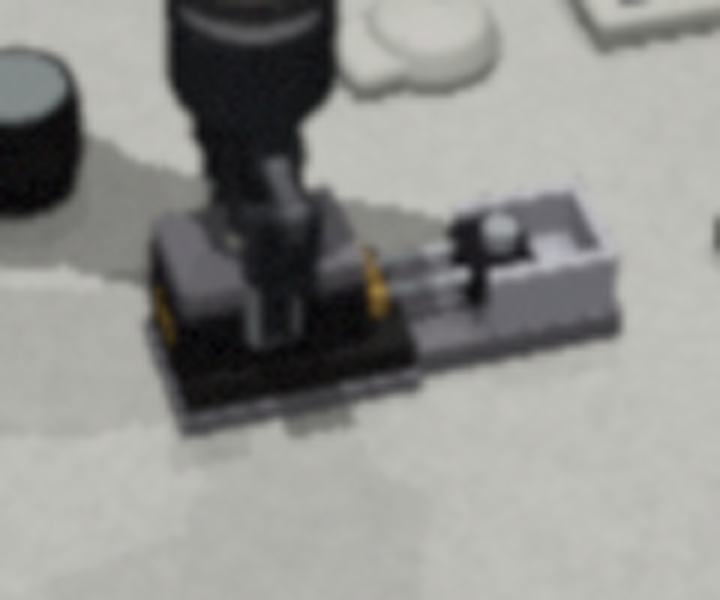

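>>> step_arm:
  increments:
    - [0, 0.1, 0, 0, 0, 0, 1]
    - [0, 0.1, 0, 0, 0, 0, 1]
    - [0, 0, 0, 0, 0, 0, 1]
    - [0, 0, 0, 0, 0, 0, 1]

```text
t: 15.65
eef_pos: [0.4934, -0.1875, 0.0446]
tool_rot: [-0.0, 0.739, 0.674, -0.0]
contact_force: [0.2, 0.5, -6.6]
gripper_width: 0.694
```

```bash
python3 -c "
from h import *
feel(8)"
```

```text
16.05 eef [ 0.4934 -0.1875  0.0446] deck xy -0.011044906275885493 -0.00019252223144671115 F [-0.2403  0.3911 -6.0733] Fx_deck -0.2747201946333485 M [0.0013 0.0051 0.    ] w 0.6918993914699559
```

>>> step_arm:
  increments:
    - [0, 0.1, 0, 0, 0, 0, 1]
    - [0, 0.1, 0, 0, 0, 0, 1]
    - [0, 0, 0, 0, 0, 0, 1]
    - [0, 0, 0, 0, 0, 0, 1]

```text
t: 16.45
eef_pos: [0.4952, -0.1877, 0.0445]
tool_rot: [-0.0, 0.739, 0.674, -0.0]
contact_force: [-2.0, 0.3, -5.8]
gripper_width: 0.698
```

```bash
python3 -c "
from h import *
feel(8)"
```

```text
16.85 eef [ 0.4953 -0.1877  0.0445] deck xy -0.00916031169616418 -0.0002552432073154406 F [-1.2911 -0.2263 -6.3902] Fx_deck -1.2652690265200406 M [ 0.0106  0.2721 -0.01  ] w 0.6930408107088194
```

>>> step_arm:
  increments:
    - [0, 0.1, 0, 0, 0, 0, 1]
    - [0, 0, 0, 0, 0, 0, 1]
    - [0, 0, 0, 0, 0, 0, 1]

```text
t: 17.15
eef_pos: [0.496, -0.1878, 0.0445]
tool_rot: [-0.0, 0.739, 0.674, -0.0]
contact_force: [-3.1, 0.4, -5.1]
gripper_width: 0.69
```

```bash
python3 -c "
from h import *
feel(8)"
```

```text
17.55 eef [ 0.4962 -0.1878  0.0445] deck xy -0.00818332466321769 -0.00024989086718381023 F [-3.5851  0.1459 -4.968 ] Fx_deck -3.583588263363368 M [ 0.0149  0.6895 -0.0515] w 0.6902462906222503
```

>>> step_arm:
  increments:
    - [0, 0.04, 0, 0, 0, 0, 1]
    - [0, 0, 0.06, 0, 0, 0, 1]
    - [0, 0, 0.06, 0, 0, 0, 1]
    - [0, 0, 0, 0, 0, 0, 1]
    - [0, 0, 0, 0, 0, 0, 1]

```text
t: 18.05
eef_pos: [0.4965, -0.1878, 0.0433]
tool_rot: [-0.0, 0.739, 0.674, -0.0]
contact_force: [-4.9, 0.7, -4.7]
gripper_width: 0.69
```

```bash
python3 -c "
from h import *
feel(8)"
```

```text
18.45 eef [ 0.4967 -0.1878  0.0433] deck xy -0.007695316558689996 -0.00023154669143939894 F [-4.9048  0.0009 -4.5629] Fx_deck -4.884738247549335 M [ 0.0216  1.0365 -0.0735] w 0.6923362885516247
```

>>> step_arm:
  increments:
    - [0, 0, 0.05, 0, 0, 0, 1]
    - [0, 0, 0, 0, 0, 0, 1]
    - [0, 0, 0, 0, 0, 0, 1]

```text
t: 18.75
eef_pos: [0.4967, -0.1878, 0.0432]
tool_rot: [-0.0, 0.739, 0.674, 0.0]
contact_force: [-6.7, 0.8, 0.7]
gripper_width: 0.693
```

```bash
python3 -c "
from h import *
feel(6)"
```

```text
19.05 eef [ 0.4967 -0.1878  0.0432] deck xy -0.007755051653578613 -0.00023757874721347204 F [-7.1697  0.7746  0.4413] Fx_deck -7.210377065401787 M [ 0.1216  1.2565 -0.0478] w 0.6892301197670615
```

>>> step_arm:
  increments:
    - [0, 0, 0, 0, 0, 0, 1]
    - [0, 0, 0, 0, 0, 0, 1]
  squeeze: 20

```text
t: 19.25
eef_pos: [0.4967, -0.1878, 0.0432]
tool_rot: [-0.0, 0.739, 0.674, 0.0]
contact_force: [-7.5, 0.9, -0.4]
gripper_width: 0.697
```

```bash
python3 -c "
from h import *
feel(4)
s=cam('side');b=s['pixels'][:,:,::-1][195:295,270:390]; cv2.imwrite('pics/s9c.png',cv2.resize(b,None,fx=6,fy=6,interpolation=cv2.INTER_CUBIC))"
```

```text
19.45 eef [ 0.4967 -0.1878  0.0432] deck xy -0.007732667999045336 -0.00020863238152761356 F [-6.7604  0.8788  0.0384] Fx_deck -6.812199855937479 M [ 0.1103  1.2733 -0.0838] w 0.6960595632531633
```

View pics/s9c.png

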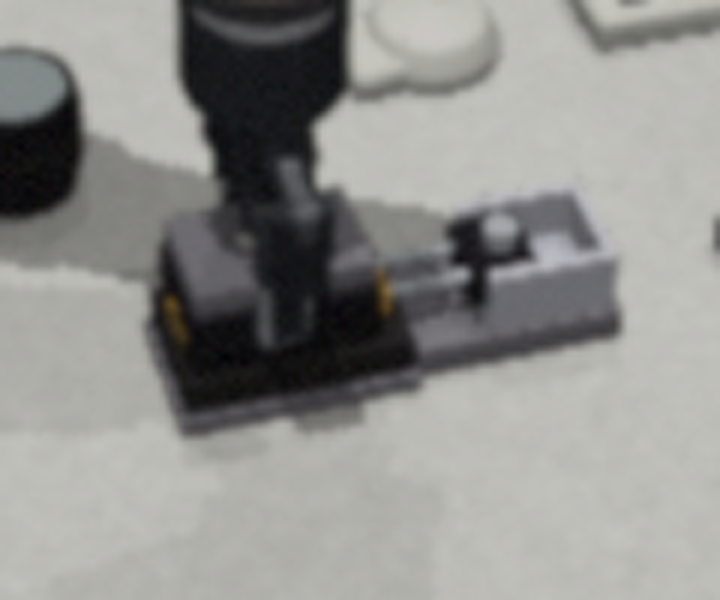

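>>> step_arm:
  increments:
    - [0, 0, 0, 0, 0, 0, 0.25]
    - [0, 0, 0, 0, 0, 0, 0.15]
    - [0, 0, 0, 0, 0, 0, 0]
    - [0, 0, 0, 0, 0, 0, 0]
    - [0, 0, 0, 0, 0, 0, 0]
    - [0, 0, 0, 0, 0, 0, 0]
    - [0, 0, 0, 0, 0, 0, 0]

```text
t: 20.2
eef_pos: [0.4969, -0.1879, 0.0429]
tool_rot: [0.0, 0.739, 0.674, 0.0]
contact_force: [0.2, 0.1, 0.1]
gripper_width: 1.001
```

```bash
python3 -c "
from h import *
feel(4)
w=cam('wrist','w10')
s=cam('side');b=s['pixels'][:,:,::-1][195:295,270:390]; cv2.imwrite('pics/s10c.png',cv2.resize(b,None,fx=6,fy=6,interpolation=cv2.INTER_CUBIC))"
```

```text
20.4 eef [ 0.4968 -0.1878  0.0429] deck xy -0.0076110295880309434 -0.00023599705216240365 F [-0.0667  0.5872 -0.0438] Fx_deck -0.11962532109237592 M [-0.0295  0.0089 -0.0184] w 0.9969336741800806
```

View pics/w10.png

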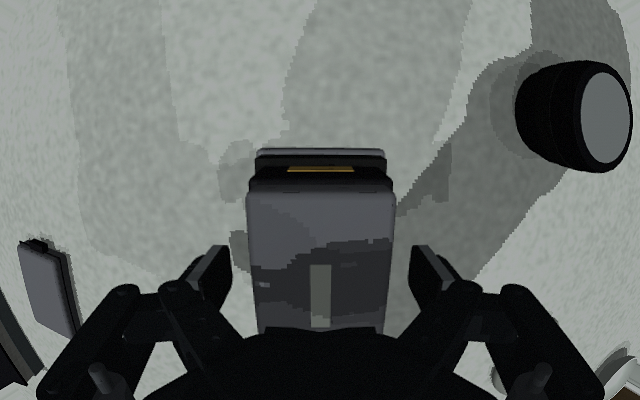

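View pics/s10c.png

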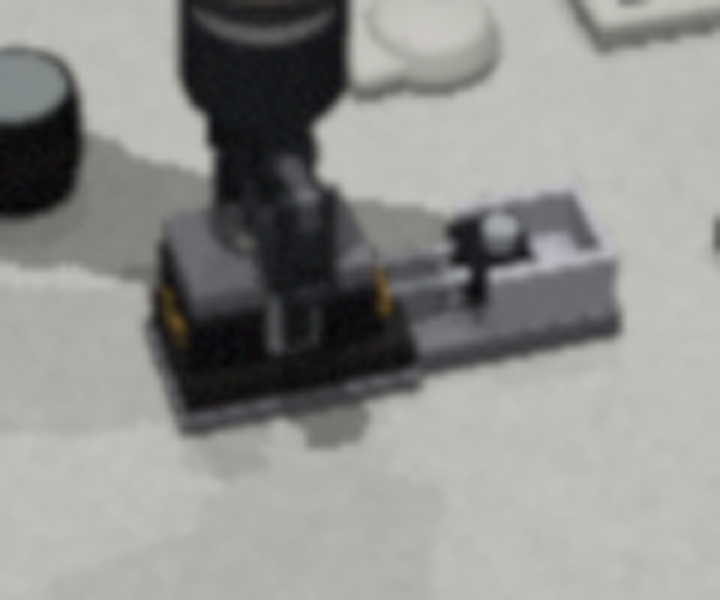

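>>> step_arm:
  increments:
    - [0, 0, -0.5, 0, 0, 0, 0]
    - [0, 0, -1.5, 0, 0, 0, 0]
    - [0, 0, -3, 0, 0, 0, 0]
    - [0, 0, -3, 0, 0, 0, 0]
    - [0, 0, -3, 0, 0, 0, 0]
    - [0, 0, -3, 0, 0, 0, 0]
    - [0, 0, -3, 0, 0, 0, 0]
    - [0, 0, -1, 0, 0, 0, 0]
    - [0, 0, 0, 0, 0, 0, 0]
    - [0, 0, 0, 0, 0, 0, 0]
    - [0, 0, 0, 0, 0, 0, 0]

```text
t: 21.6
eef_pos: [0.4958, -0.1875, 0.2213]
tool_rot: [-0.001, 0.739, 0.674, -0.001]
contact_force: [0.3, -0.1, -0.5]
gripper_width: 1.0
```

```bash
python3 -c "
from h import *
import pickle
w=cam('wrist','w11');s=cam('side');t=cam('top'); pickle.dump((w,s,t),open('w11.pkl','wb'))
a=w['pixels'][:,:,::-1][100:300,220:420];cv2.imwrite('pics/w11c.png',cv2.resize(a,None,fx=3,fy=3,interpolation=cv2.INTER_CUBIC))
b=s['pixels'][:,:,::-1][195:295,270:390]; cv2.imwrite('pics/s11c.png',cv2.resize(b,None,fx=6,fy=6,interpolation=cv2.INTER_CUBIC))
print(bot.get_obs()['t'],bot.get_obs()['eef_pos'])"
```

```text
21.75 [ 0.49621394 -0.1876843   0.22176041]
```

View pics/w11c.png

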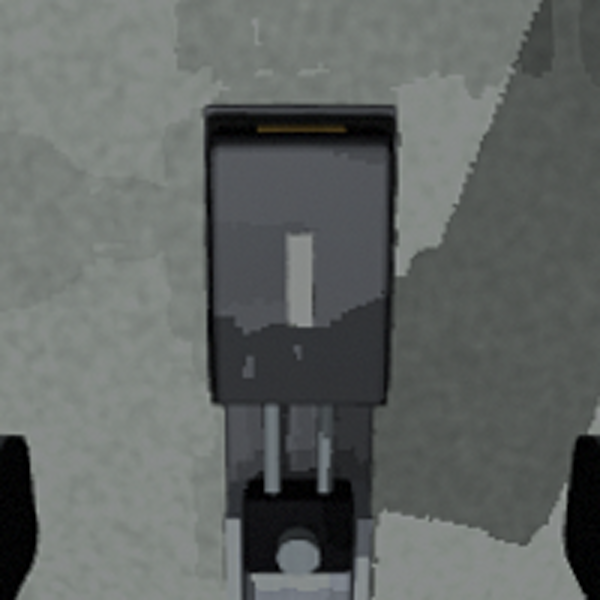

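View pics/s11c.png

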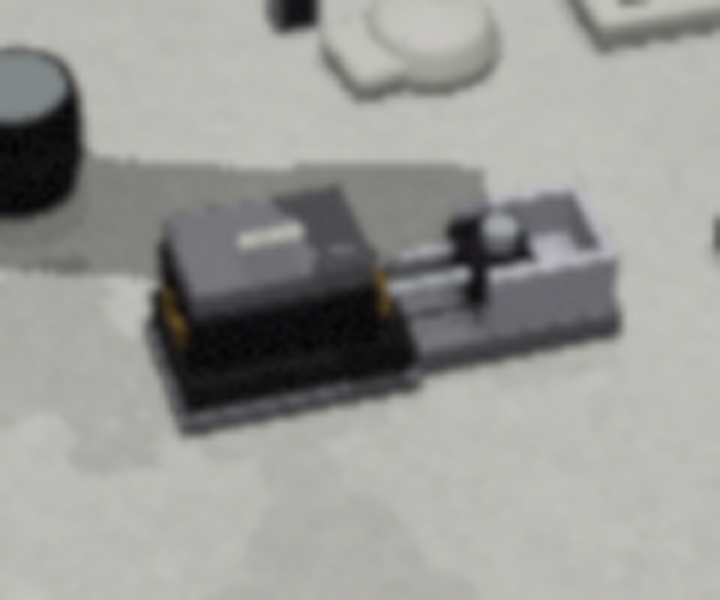

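```bash
python3 - <<'E'
from h import *
import pickle
np.set_printoptions(precision=2,suppress=True)
def edge(im):
    b=im[282:312,370:410].astype(float)  # BGR
    sat=b[:,:,2]-b[:,:,0]   # red-blue => brass
    r=sat.mean(0); k=np.argmax(r); h=r[k]/2
    for j in range(k,len(r)-1):
        if r[j]>=h>r[j+1]: return 370+j+(r[j]-h)/(r[j]-r[j+1]), r[k]
for n in ['s7c','s8c','s9c','s10c','s11c']: print(n,edge(cv2.imread(f'pics/{n}.png')))
for i in range(4):
    s=cam('side');b=s['pixels'][:,:,::-1][195:295,270:390]; print(edge(cv2.resize(b,None,fx=6,fy=6,interpolation=cv2.INTER_CUBIC)))
# pack motion s9->s11 via rear brass strip and body
a=cv2.imread('pics/s9c.png',0).astype(np.float32); c=cv2.imread('pics/s11c.png',0).astype(np.float32)
for sl in [np.s_[210:360,150:240],np.s_[260:400,150:240]]:
    print(cv2.phaseCorrelate(a[sl].copy(),c[sl].copy(),cv2.createHanningWindow((90,a[sl].shape[0]),cv2.CV_32F)))
w,s,t=pickle.load(open('w11.pkl','rb'))
def P(u,v,z): return onz(w,(220+(u-1)/3,100+(v-1)/3),z,True)
u=np.array([np.cos(np.radians(-5.2)),np.sin(np.radians(-5.2))]);v=np.array([-u[1],u[0]]);c0=np.array([.5044,-.1883])
for n,px,z in [('top rear L',(210,137),.08),('top rear R',(393,137),.08),('top front L',(213,403),.08),('top front R',(388,403),.08),('deck rear L',(206,112),.03),('deck rear R',(396,112),.03)]:
    d=P(*px,z)[:2]-c0; print(n,d@u*1000,d@v*1000)
E
```

```text
s7c (np.float64(386.30645161290323), np.float64(75.16666666666667))
s8c (np.float64(386.3602941176471), np.float64(73.3))
s9c (np.float64(392.01190476190476), np.float64(50.4))
s10c (np.float64(390.8506097560976), np.float64(47.1))
s11c (np.float64(389.92962962962963), np.float64(38.43333333333333))
(np.float64(389.7482269503546), np.float64(38.03333333333333))
(np.float64(389.7276119402985), np.float64(38.7))
(np.float64(389.8074074074074), np.float64(38.53333333333333))
(np.float64(389.78409090909093), np.float64(38.63333333333333))
((-0.012135637364202978, 0.1438779311514793), 0.3295578412656431)
((-0.27252518752491994, -6.441213043675219), 0.2900043511096342)
top rear L -50.92091342930312 -27.412761218270628
top rear R -50.893433899218174 28.398676572856402
top front L 35.387394711531506 -28.483488916810366
top front R 35.4411257873202 28.764395467850804
deck rear L -55.73655361011243 -33.55570163848925
deck rear R -55.70134148985244 34.39966051213664
```

```bash
python3 - <<'E'
from h import *
w=cam('wrist');s=cam('side')
yaw=np.radians(-5.2);Rm=np.array([[np.cos(yaw),-np.sin(yaw)],[np.sin(yaw),np.cos(yaw)]]);c=np.array([.5044,-.1883])
k=5
def draw(p,fi,x0,y0,x1,y1,name):
    b=cv2.resize(p['pixels'][y0:y1,x0:x1,::-1],None,fx=k,fy=k,interpolation=cv2.INTER_CUBIC)
    def box(cx,lx,ly,z,col):
        q=[((proj(p,[*(c+Rm@[cx+a*lx/2,e*ly/2]),z],fi)-[x0,y0]+.5)*k) for a,e in [(-1,-1),(-1,1),(1,1),(1,-1)]]
        cv2.polylines(b,[np.int32(q)],True,col,1)
    box(-.0077,.0868,.0555,.08,(0,255,0)); box(-.0077,.09,.06,.03,(0,255,255)); box(0,.11,.068,.03,(0,0,255))
    cv2.imwrite(f'pics/{name}.png',b)
draw(s,False,270,195,390,295,'s12o'); draw(w,True,270,120,370,240,'w12o')
E
```

```text
(no output)
```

View pics/s12o.png

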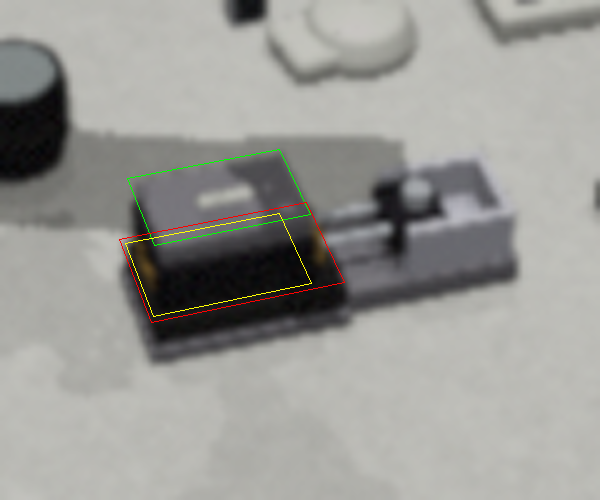

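View pics/w12o.png

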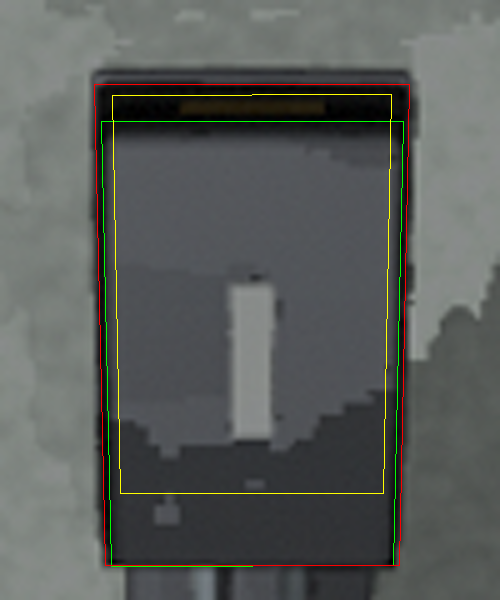

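```bash
python3 -c "
from station import bot
print(bot.get_obs()['t']); print(bot.hand_in())"
```

```text
22.05
the job is handed in; nothing more can be done
None
```

The battery pack is on the deck, lying flat and pressing lightly on the brass contact, and I handed the job in at t ≈ 22 s. No verdict is reported, so the result rests on my own checks.

**What I did:** I located the pack and deck with the wrist camera and gripped the pack across its 60 mm width. I carried it over the deck and felt for the contact about 2 mm above the surface. The wrist showed 1.3 N at first touch, 3.6 N a millimetre further on, and 4.9 N at the end. I then lowered the pack until the deck took its weight, opened the fingers and backed straight up.

**What the last checks showed:**
- **Position:** the pack is square to the deck and centred across it, within about 0.5 mm. Its rear edge sits roughly 2–3 mm inside the deck.
- **Level:** the pack's top edges run parallel to the deck edges in the side view.
- **Contact force:** the tongue still shows as pushed back, by roughly 1.2–2 mm, or about 3–5 N. This is estimated from pictures, as the force cannot be read after release. The tongue did not move over the last four frames.
- **Landing:** the wrist briefly read about 7 N along x as the pack touched the deck. I take that as 5 N from the tongue plus deck friction, but it was not separated.
- **Bystanders:** the lens, trackball and keypad looked undisturbed in the later pictures, and nothing was touched on the way. I did not re-measure the bystanders.

**Disagreements:**
- The side camera overlay was shifted by several pixels, for pack and deck alike. I put this down to calibration.
- My first-touch reading put the contact face about 1.4 mm nearer the deck centre than the stated range allows. My position along the deck is therefore good to only 1–2 mm.

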